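Pump up the sampler's air charge

TASK

Charge the bench hand pump: push its broad plunger head right down with the fingertips and let it spring all the way back up, again and again, until the indicator pin beside it stands fully out, with the dark ring at its foot showing. Then stop at once, with no further stroke, and leave the plunger up. Do not touch the pin, do not press the small release button, and leave the other things on the bench where they are.

Things in the scene. Friction and masses are not known exactly. Their poses are not given: they have to be found in the camera images.
- pump: The bench hand pump, fixed to the table: a grey block 85 (x) x 165 (y) x 110 mm high on a 170 x 210 mm steel foot plate, with an aluminium air cylinder lying behind it. Origin: on the table under the block's centre; x points away from the block's flat front (the side with the cover plate) towards the cylinder, y along the block from plunger to pin, z up.
- plunger_top (a point): Centre of the flat top of the plunger's broad black mushroom head, 46 mm wide (flat part 40 mm). It stands 180 mm above the table when up, at x 0, y -45 mm in the pump's frame. The head is pressed straight down.
- plunger (a joint): Plunger travel in m: 0 up, 0.018 bottomed. The spring pushes back with about 6.5 N at the top and 11 N at the bottom (up to 14 N while moving) and brings the plunger up by itself when it is let go. A stroke counts only if it goes at least 0.014 down and then comes all the way back up: the pin rises during the return, one step of about 9 mm per stroke (the first stroke may give 4 to 16 mm). The pin does not sink back.
- pin_top (a point): Tip of the indicator pin, an upright steel rod 12 mm thick that comes out of a low collar (28 mm wide, its top 120 mm above the table) at x 0, y +45 mm in the pump's frame, 90 mm from the plunger. The tip is 124 mm above the table when the pin is in and 173 mm when it is fully out.
- pin (a joint): How far the pin has come out, in m: 0 in, 0.049 fully out. It starts between 0 and 0.016 and after each full stroke rests near (within 3 mm above) one of 0.013, 0.022, 0.031, 0.040, 0.049; 3 to 5 strokes are needed. A dark ring round its foot shows above the collar only when it is fully out. Not to be touched.
- release_top (a point): Centre of the top of the release button, a small steel stud 16 mm wide standing 12 mm above the block's top (122 mm above the table), at x -29 mm, y 0 in the pump's frame. It gives way 6 mm when pressed. Not to be pressed.
- cup_a: An open white sample cup, 54 mm wide, 55 mm tall, loose, a bystander; origin at the centre of its underside.
- cup_b: Another such cup, loose, a bystander; origin at the centre of its underside.
- jar: A closed white jar with black lid, 54 mm wide, 75 mm tall, loose, a bystander; origin at the centre of its underside.
- driver: A screwdriver lying flat, loose, a bystander; origin at the centre of its underside.
- bottle: A closed white bottle, 64 mm wide, 170 mm tall, loose, a bystander; origin at the centre of its underside.
- brush: A brush lying flat, loose, a bystander; origin at the centre of its underside.
- release (a joint): Release button travel in m: 0 up, 0.006 pressed.

How it is judged:
By the outcome, as a careful person would: the job done as asked, in the order asked, and still so for the second after the job is handed in, with the robot touching nothing.
It also fails if it takes over 42 s, if anything falls off the work surface, if the arm or the gripper's body presses on something with over 40 N, if the wrist force passes 120 N, or if a joint passes its speed limit or range.

ROBOT

A 7-joint arm with a two-finger parallel gripper is mounted at the origin on the work surface. World frame = base frame: x ahead of the robot, y to its left, z up, the work surface at z = 0. Lengths are in m, angles in degrees, forces in N, time in s.
With the tool pointing down it reaches from about 0.35 to 0.9 m from the base axis. Payload 19.9 kg.
Tool frame: the origin (TCP) lies midway between the tips of the shut fingers; the grasp point (between the pads) lies 19 mm behind it; y points along the fingers, z is the direction in which the jaws open and shut, and the axes are right-handed (so a half turn about y gives the same grasp; the last joint's range is limited). The gripper opens to 85 mm and grips with 20 to 120 N. Pads are 22 mm wide; open, the fingers measure 114 mm over their backs; the gripper's body (76 mm by 85 mm) begins 54 mm behind the grasp point. The pads swing forward as they close: fully open they stand 13 mm farther back than shut.
Start: joints at [-72.794, 23.915, -0.59, 92.452, 0.269, 63.638, -3.037], TCP at [0.209, 0.589, 0.231] pointing down, gripper open.
Joint ranges: [-161.28, 161.28], [-22.2, 115.67], [-73.04, 71.86], [3.21, 147.25], [-68.34, 248.33], [10.77, 114.83], [-161.83, 161.83]. Speed limits (degrees/s): [108.29, 108.29, 136.94, 136.94, 172.46, 172.46, 172.46].

INTERFACE

Orientations are given as [roll, pitch, yaw] about the fixed x, y, z axes, in that order (R = Rz(yaw) Ry(pitch) Rx(roll)).
In Python, from plant import ctrl, optics gives the robot as it stands.
- The arm moves only by the tool send_rows, never from a script. Its argument "targets" is a list of rows, each a list of 3 entries, a list of its own where there are three numbers: the turn, a rotation vector about the tool's x, y, z in rad, then the shift along the tool's x, y, z in m, then the closure in counts, from 0 (fully open) to 255 (shut). A call has 1 to 10 rows; each row shifts and turns the commanded pose from where the row before left it, along the tool's axes as they then stand; what a row does not reach is not made up. A row lasts 1/8 s, in which the tool goes at most 62.5 mm and 10.7 degrees, less where a joint would pass 70% of its speed; a pose out of reach is approached as far as the arm can. A call with a gripper value outside its range is refused whole. The fingers move at their own pace and stop on an object; "force" is the grip in N (left out, the last holds). Time passes only in rows, so rows that do not move let the fingers close. It gives the time, the measured TCP pose, the force and the opening at its end, in the units of the state.
- ctrl.get_state(): the state, without advancing time (a new reading comes with each control period).
- optics.capture(name): name is "side" or "top"; returns a dict with "frame" (480x640x3 uint8, red, green, blue), "range_z" (480x640 float32, m along the optical axis (not along the pixel's ray), 0 where there is no reading), "K" (3x3 intrinsics, pixels), "k1" (the pictures are not rectified: a ray, as slopes to the right and down, at radius r is drawn at 1 + k1 r^2 times it, then the intrinsics apply), "xyz" and "orientation" of the camera in the world. Camera axes: x right, y up, looking along -z (the intrinsics and any distortion apply to the point x, -y, -z); pixel columns grow to the right and rows downward; lengths in m; the calibration is good to about 2 mm. A picture is of the moment at which its call begins.
- ctrl.sign_off(): hands the job in, once; it reports no verdict.
The state is a dict: "clock": time; "joints": joint angles; "qd": joint speeds; "joint_torque": joint torques, N m; "position": TCP position; "orientation": TCP orientation; "force": force on the tool from outside, world axes, zero at the start; "torque": the same for the moment, N m; "opening": finger opening in m.
Only numpy, scipy, OpenCV 4.12 (cv2) and the standard library are available. Lean on these libraries where they do the work, as an engineer would, in place of code of your own. Each camera call takes 0.05 s, during which the arm holds its last target.

## Working session

There is one attempt and no reset: what is moved stays moved. The work goes in short steps, Python scripts to look and compute and a tool call to move; the robot and the scene stay as the last step left them, time stands still between calls to the robot, and variables do not carry over. Pictures are saved under pics/ and viewed, and the job is handed in when it is done.

Besides the shell and the picture viewer there is one more tool, called after "Emit:" as a command line: name --argument value ..., lists and objects as JSON in quotes. send_rows: Moves the arm, as the interface text tells. Its arguments: {"type":"object","properties":{"targets":{"type":"array","items":{"type":"array"}},"force":{"type":"number"}},"required":["targets"]}

```bash
mkdir -p pics; ls; cat > h.py <<'E'
import numpy as np, cv2
from scipy.spatial.transform import Rotation as R
from plant import ctrl, optics
def cap(n,f):
    c=optics.capture(n); cv2.imwrite('pics/'+f,c['frame'][:,:,::-1]); np.savez('pics/'+f[:-4]+'.npz',**{k:np.array(v) for k,v in c.items()}); return c
def rot(o):
    return R.from_euler('xyz',o,degrees=True).as_matrix()
def xyz(c):
    K=c['K'];h,w=c['range_z'].shape
    u,v=np.meshgrid(np.arange(w),np.arange(h))
    p=cv2.undistortPoints(np.stack([u,v],-1).reshape(-1,1,2).astype(float),K,np.array([float(c['k1']),0,0,0])).reshape(h,w,2)
    d=c['range_z'].astype(float)
    P=np.stack([p[...,0]*d,-p[...,1]*d,-d],-1)
    return P@rot(c['orientation']).T+np.array(c['xyz'])
E
python3 - <<'E'
from h import *
print(ctrl.get_state())
for n in('side','top'):
    c=cap(n,n+'0.png'); print(n,c['K'],c['k1'],c['xyz'],c['orientation'])
E
```

```text
pics
{'clock': 0.0, 'joints': array([-72.79625826,  23.94750176,  -0.59148844,  92.48569767,
         0.27026488,  63.63994853,  -3.03868329]), 'qd': array([-0.05237994, -0.01842243,  0.1223217 ,  0.00143409, -0.07399033,
        0.01622949, -0.03418859]), 'joint_torque': array([ 1.45087404e-03, -8.64427400e+01,  6.79729600e-01, -4.34900093e+01,
        1.91777106e-02,  7.37148657e-03, -2.21359852e-05]), 'position': array([0.20935051, 0.58851375, 0.23066477]), 'orientation': array([-9.00715621e+01, -5.73281276e-03, -1.95815433e+01]), 'force': array([ 0.41216222, -0.47755942,  0.47289452]), 'torque': array([-0.00141473, -0.01289215,  0.03518984]), 'opening': 0.0857232781031739}
side [[526.41185498   0.         323.28282762]
 [  0.         526.41185498 238.40307348]
 [  0.           0.           1.        ]] 0.014016702673192211 [ 0.11950012 -1.09794512  0.77249861] [ 61.6078039   -0.40258886 -21.67918393]
top [[451.59774528   0.         321.1724989 ]
 [  0.         451.59774528 239.51428904]
 [  0.           0.           1.        ]] -0.03960596279484509 [ 0.42445667 -0.00809002  1.08904263] [  9.31538383   1.24510389 -91.48632396]
```

View pics/side0.png

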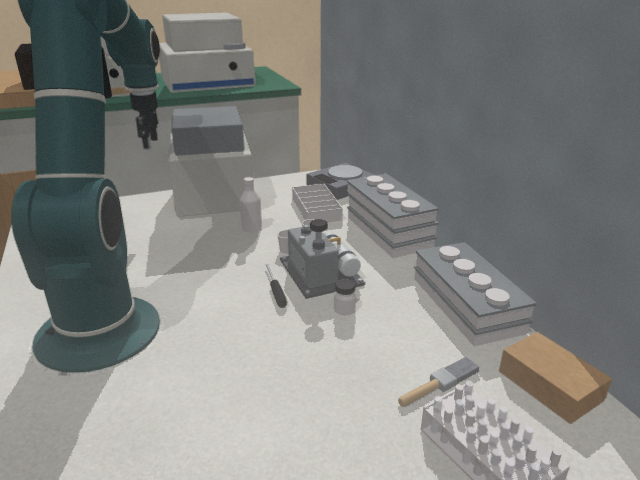

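View pics/top0.png

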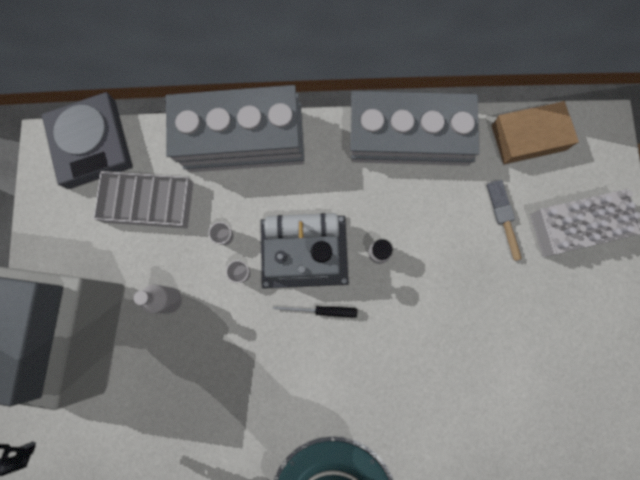

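The top view shows the pump near (305,250): the black plunger head is at (321,251), the pin at about (280,257) and the release button at about (302,270). I'll zoom in and measure these points.

```bash
python3 - <<'E'
from h import *
for n,(a,b,w,h) in dict(side=(250,180,140,120),top=(210,190,200,140)).items():
    d=dict(np.load(f'pics/{n}0.npz')); f=d['frame'][b:b+h,a:a+w,::-1]
    cv2.imwrite(f'pics/{n}z.png',cv2.resize(f,None,fx=4,fy=4,interpolation=cv2.INTER_CUBIC))
    X=xyz(d)
    if n=='top':
        for u,v in [(321,251),(316,251),(326,251),(321,246),(321,256),(280,257),(302,270),(300,228),(262,285),(346,285),(345,218),(381,250),(238,272),(221,232),(143,297),(160,295),(30,340),(60,300),(100,300)]:
            print(u,v,X[v,u].round(3))
        m=(f.max(-1)<45).astype(np.uint8)
        k,l,s,c=cv2.connectedComponentsWithStats(m)
        for i in range(1,k):
            if s[i,4]>40: print(s[i]+[a,b,0,0,0],c[i]+[a,b])
        g=X[...,2]; M=(g>0.172)&(g<0.19)&(X[...,0]>0.3)&(X[...,0]<0.7)&(abs(X[...,1])<0.3)
        print('pts h~.18',M.sum(),X[M].mean(0),X[M].min(0),X[M].max(0))
E
```

```text
321 251 [0.55  0.009 0.184]
316 251 [0.551 0.019 0.18 ]
326 251 [ 0.55  -0.001  0.182]
321 246 [0.561 0.008 0.18 ]
321 256 [0.54  0.009 0.181]
280 257 [0.547 0.098 0.13 ]
302 270 [0.518 0.052 0.122]
300 228 [0.615 0.056 0.097]
262 285 [0.496 0.155 0.01 ]
346 285 [ 0.491 -0.046 -0.001]
345 218 [ 0.653 -0.049  0.01 ]
381 250 [ 0.564 -0.125  0.073]
238 272 [0.529 0.214 0.006]
221 232 [0.629 0.256 0.005]
143 297 [0.467 0.376 0.171]
160 295 [0.473 0.361 0.119]
30 340 [0.389 0.535 0.284]
60 300 [0.463 0.526 0.213]
100 300 [0.465 0.492 0.121]
[373 240  19  19 267] [381.77153558 249.2659176 ]
[312 242  20  20 319] [321.22570533 251.65517241]
[316 307  40  10 325] [336.30461538 311.28923077]
pts h~.18 390 [0.54970991 0.00811488 0.17958218] [ 0.52806723 -0.01372426  0.17222081] [0.57171893 0.02939023 0.18482171]
```

View pics/sidez.png

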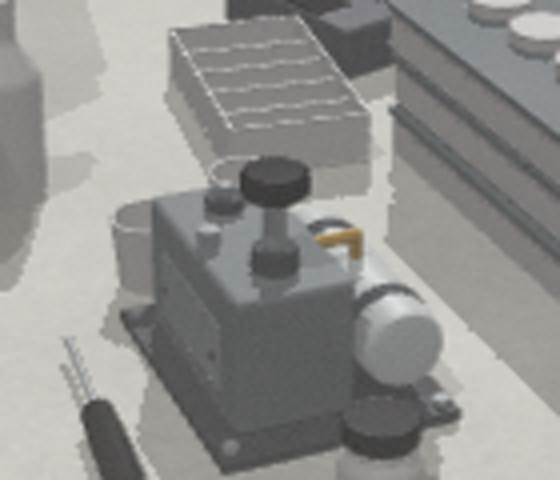

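View pics/topz.png

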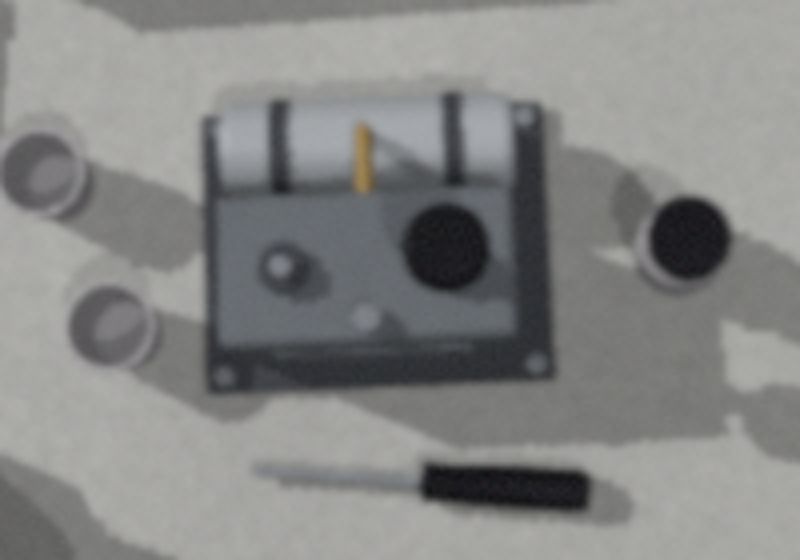

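```bash
python3 - <<'E'
from h import *
for n in('side','top'):
    d=dict(np.load(f'pics/{n}0.npz')); X=xyz(d); ok=d['range_z']>0
    for (x0,x1,y0,y1) in [(.1,.6,.3,.45),(.1,.6,.45,.55),(.1,.6,.55,.8),(.1,.6,.8,1.2),(.1,.5,.05,.3)]:
        M=ok&(X[...,0]>x0)&(X[...,0]<x1)&(X[...,1]>y0)&(X[...,1]<y1)&(X[...,2]>.08)&(X[...,2]<.6)
        if M.sum(): P=X[M]; print(n,(y0,y1),M.sum(),P.min(0).round(3),P.max(0).round(3),np.percentile(P,[5,50,95],axis=0).round(2).tolist())
    g=X[...,2]
    if n=='top':
        for v in range(270,410,15): print(v,[tuple(X[v,u].round(2)) for u in range(0,130,25)])
    else:
        for v in range(110,200,15): print(v,[tuple(X[v,u].round(2)) for u in range(175,250,18)])
E
```

```text
side (0.3, 0.45) 983 [0.123 0.341 0.08 ] [0.497 0.45  0.6  ] [[0.14, 0.35, 0.09], [0.21, 0.38, 0.56], [0.48, 0.44, 0.6]]
side (0.45, 0.55) 6916 [0.132 0.45  0.08 ] [0.512 0.55  0.6  ] [[0.18, 0.49, 0.1], [0.34, 0.52, 0.22], [0.48, 0.55, 0.54]]
side (0.55, 0.8) 2854 [0.145 0.55  0.196] [0.54  0.799 0.598] [[0.17, 0.55, 0.21], [0.27, 0.58, 0.3], [0.49, 0.74, 0.5]]
side (0.8, 1.2) 1 [0.297 0.815 0.202] [0.297 0.815 0.202] [[0.3, 0.81, 0.2], [0.3, 0.81, 0.2], [0.3, 0.81, 0.2]]
side (0.05, 0.3) 358 [0.1   0.058 0.477] [0.118 0.122 0.6  ] [[0.1, 0.07, 0.5], [0.11, 0.08, 0.56], [0.11, 0.11, 0.6]]
110 [(np.float64(0.32), np.float64(0.77), np.float64(0.29)), (np.float64(0.37), np.float64(0.74), np.float64(0.3)), (np.float64(0.43), np.float64(0.72), np.float64(0.3)), (np.float64(0.49), np.float64(0.7), np.float64(0.3)), (np.float64(0.73), np.float64(1.44), np.float64(0.09))]
125 [(np.float64(0.29), np.float64(0.58), np.float64(0.29)), (np.float64(0.34), np.float64(0.56), np.float64(0.3)), (np.float64(0.4), np.float64(0.55), np.float64(0.3)), (np.float64(0.45), np.float64(0.53), np.float64(0.29
[... 4226 characters left out ...]
49), np.float64(0.0))]
390 [(np.float64(0.3), np.float64(0.57), np.float64(0.3)), (np.float64(0.3), np.float64(0.55), np.float64(0.27)), (np.float64(0.29), np.float64(0.54), np.float64(0.21)), (np.float64(0.28), np.float64(0.52), np.float64(0.15)), (np.float64(0.26), np.float64(0.52), np.float64(0.04)), (np.float64(0.26), np.float64(0.48), np.float64(0.0))]
405 [(np.float64(0.42), np.float64(-0.01), np.float64(1.09)), (np.float64(0.26), np.float64(0.59), np.float64(0.21)), (np.float64(0.26), np.float64(0.54), np.float64(0.21)), (np.float64(0.22), np.float64(0.61), np.float64(-0.0)), (np.float64(0.22), np.float64(0.54), np.float64(-0.0)), (np.float64(0.22), np.float64(0.48), np.float64(0.0))]
```

Checks out: the head is at (0.550, 0.008, 0.180). The tower at the left (x 0.25–0.52, y over 0.49) tops out at 0.30 m. I'll lift clear first, close the fingers and straighten the yaw.

Emit:
send_rows --targets '[[[0, 0, 0], [0, -0.03, 0], 255], [[0, 0, 0], [0, -0.04, 0], 255], [[0, 0, 0], [0, -0.04, 0], 255], [[0, 0, 0], [0, -0.04, 0], 255], [[0, 0, 0], [0, -0.03, 0], 255], [[0, -0.114, 0], [0, 0, 0], 255], [[0, -0.114, 0], [0, 0, 0], 255], [[0, -0.114, 0], [0, 0, 0], 255]]' --force 60

```text
clock: 1.1
position: [0.2094, 0.5887, 0.4109]
orientation: [-90.0, 0.0, 0.2]
force: [-0.5, 0.1, -0.1]
opening: 0.0001
```

Emit:
send_rows --targets '[[[0, 0, 0], [0.012, 0, -0.02], 255], [[0, 0, 0], [0.024, 0, -0.041], 255], [[0, 0, 0], [0.024, 0, -0.041], 255], [[0, 0, 0], [0.024, 0, -0.041], 255], [[0, 0, 0], [0.024, 0, -0.041], 255], [[0, 0, 0], [0.024, 0, -0.041], 255], [[0, 0, 0], [0.024, 0, -0.041], 255], [[0, 0, 0], [0.024, 0, -0.041], 255], [[0, 0, 0], [0.024, 0, -0.041], 255], [[0, 0, 0], [0.024, 0, -0.041], 255]]'

```text
clock: 2.35
position: [0.438, 0.1984, 0.4112]
orientation: [-90.0, 0.0, 0.0]
force: [0.2, 0.6, 0.4]
opening: 0.0
```

Emit:
send_rows --targets '[[[0, 0, 0], [0.024, 0, -0.041], 255], [[0, 0, 0], [0.024, 0, -0.041], 255], [[0, 0, 0], [0.024, 0, -0.041], 255], [[0, 0, 0], [0.024, 0, -0.041], 255], [[0, 0, 0], [0.017, 0, -0.028], 255], [[0, 0, 0], [0, 0, 0], 255]]'

```text
clock: 3.1
position: [0.5511, 0.0056, 0.4108]
orientation: [-90.1, 0.0, -0.2]
force: [-0.6, 0.1, -0.6]
opening: 0.0002
```

Emit:
send_rows --targets '[[[0, 0, 0], [-0.001, 0.03, 0.0025], 255], [[0, 0, 0], [0, 0.04, 0], 255], [[0, 0, 0], [0, 0.04, 0], 255], [[0, 0, 0], [0, 0.04, 0], 255], [[0, 0, 0], [0, 0.03, 0], 255], [[0, 0, 0], [0, 0.02, 0], 255], [[0, 0, 0], [0, 0, 0], 255]]'

```text
clock: 3.98
position: [0.5486, 0.0112, 0.2102]
orientation: [-90.0, 0.2, 0.1]
force: [-0.6, 0.5, 0.5]
opening: 0.0004
```

```bash
python3 - <<'E'
from h import *
print(ctrl.get_state()['position'])
c=cap('side','side1.png'); f=c['frame'][180:300,250:390,::-1]
cv2.imwrite('pics/side1z.png',cv2.resize(f,None,fx=4,fy=4,interpolation=cv2.INTER_CUBIC))
c=cap('top','top1.png'); f=c['frame'][190:330,210:410,::-1]
cv2.imwrite('pics/top1z.png',cv2.resize(f,None,fx=4,fy=4,interpolation=cv2.INTER_CUBIC))
E
```

```text
[0.54861033 0.01118335 0.21022408]
```

View pics/side1z.png

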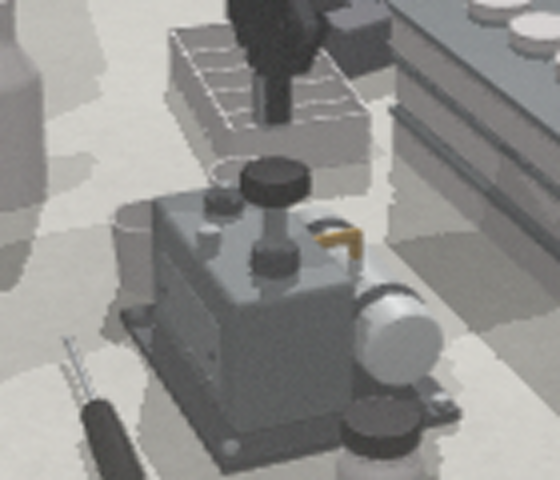

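View pics/top1z.png

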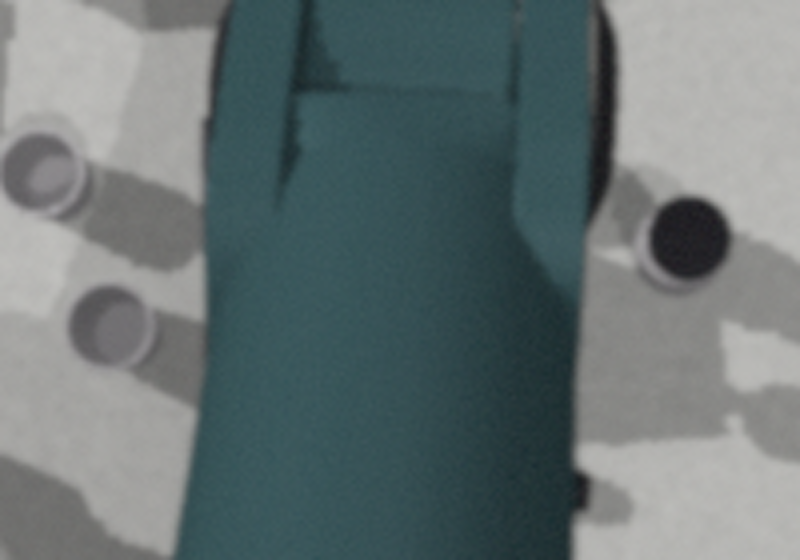

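The side view shows the fingertips over the head: tips at about (318,211) full-frame, head at (319,224). The pin collar at (306,231) is in clear sight with the pin almost in. Starting the first stroke gently.

Emit:
send_rows --targets '[[[0, 0, 0], [0.001, 0.015, -0.002], 255], [[0, 0, 0], [0, 0.012, 0], 255], [[0, 0, 0], [0, 0.008, 0], 255], [[0, 0, 0], [0, 0.006, 0], 255], [[0, 0, 0], [0, 0.006, 0], 255], [[0, 0, 0], [0, 0, 0], 255], [[0, 0, 0], [0, 0, 0], 255]]'

```text
clock: 4.95
position: [0.5504, 0.0084, 0.1643]
orientation: [-90.0, 0.0, 0.0]
force: [-4.9, -0.5, 8.3]
opening: -0.0
```

```bash
python3 - <<'E'
from h import *
s=ctrl.get_state();print(s['position'],s['force'])
c=cap('side','side2.png'); f=c['frame'][180:300,250:390,::-1]
cv2.imwrite('pics/side2z.png',cv2.resize(f,None,fx=4,fy=4,interpolation=cv2.INTER_CUBIC))
E
```

```text
[0.55036778 0.00835736 0.1642681 ] [-4.86489001 -0.52743221  8.29066337]
```

View pics/side2z.png

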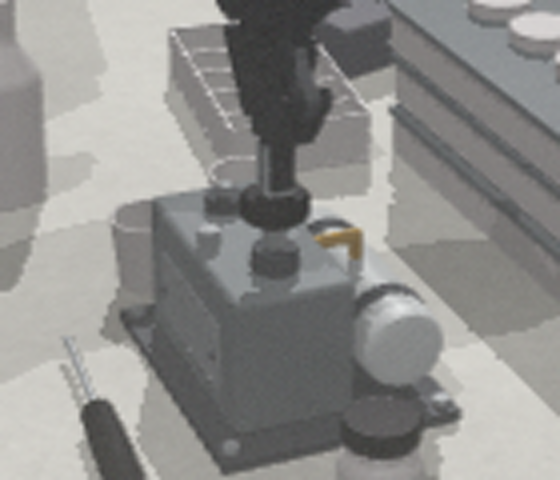

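Emit:
send_rows --targets '[[[0, 0, 0], [0, 0.003, 0], 255], [[0, 0, 0], [0, 0, 0], 255]]'

```text
clock: 5.25
position: [0.5505, 0.0084, 0.162]
orientation: [-90.0, 0.0, -0.0]
force: [-9.4, -0.1, 21.3]
opening: 0.0002
```

The force jumped to 21 N at z = 0.162, so the plunger is bottomed. Letting it up.

Emit:
send_rows --targets '[[[0, 0, 0], [0, -0.008, 0], 255], [[0, 0, 0], [0, -0.01, 0], 255], [[0, 0, 0], [0, -0.012, 0], 255], [[0, 0, 0], [0, -0.01, 0], 255], [[0, 0, 0], [0, 0, 0], 255], [[0, 0, 0], [0, 0, 0], 255]]'

```text
clock: 6.0
position: [0.5505, 0.0084, 0.2011]
orientation: [-90.0, 0.0, 0.0]
force: [-0.1, -0.0, -0.3]
opening: -0.0002
```

```bash
cat >> h.py <<'E'
def proj(c,P):
    q=(np.array(P)-np.array(c['xyz']))@rot(c['orientation']); x,y=q[0]/-q[2],-q[1]/-q[2]
    s=1+float(c['k1'])*(x*x+y*y); K=c['K']; return K[0,0]*x*s+K[0,2],K[1,1]*y*s+K[1,2]
def look(i):
    s=ctrl.get_state();print(s['clock'],s['position'],s['force'])
    c=cap('side',f's{i}.png')
    for z in(.12,.124,.133,.142,.151,.160,.169,.173): print(z,np.round(proj(c,[.548,.098,z]),1))
    cv2.imwrite(f'pics/s{i}z.png',cv2.resize(c['frame'][200:260,280:360,::-1],None,fx=8,fy=8,interpolation=cv2.INTER_CUBIC))
E
python3 -c "from h import *;look(3)"
```

```text
6.0 [0.55046071 0.00844966 0.20105327] [-0.09590884 -0.00573763 -0.27424392]
0.12 [305.5 227.3]
0.124 [305.5 226. ]
0.133 [305.5 223.1]
0.142 [305.4 220.1]
0.151 [305.4 217.1]
0.16 [305.4 214. ]
0.169 [305.3 211. ]
0.173 [305.3 209.6]
```

View pics/s3z.png

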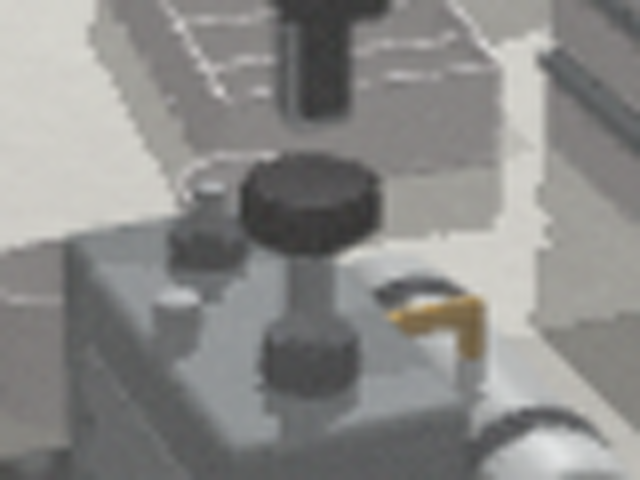

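Pin tip is at full-frame (306,223) and the collar top at about v = 227–228, so the pin is out by roughly 13 mm (first level). Next stroke.

Emit:
send_rows --targets '[[[0, 0, 0], [0, 0.012, 0], 255], [[0, 0, 0], [0, 0.01, 0], 255], [[0, 0, 0], [0, 0.009, 0], 255], [[0, 0, 0], [0, 0.009, 0], 255], [[0, 0, 0], [0, 0, 0], 255], [[0, 0, 0], [0, 0, 0], 255]]'

```text
clock: 6.8
position: [0.5505, 0.0084, 0.1619]
orientation: [-90.0, 0.0, 0.0]
force: [-11.3, 1.1, 27.3]
opening: 0.0
```

Emit:
send_rows --targets '[[[0, 0, 0], [0, -0.008, 0], 255], [[0, 0, 0], [0, -0.01, 0], 255], [[0, 0, 0], [0, -0.012, 0], 255], [[0, 0, 0], [0, -0.01, 0], 255], [[0, 0, 0], [0, 0, 0], 255], [[0, 0, 0], [0, 0, 0], 255]]'

```text
clock: 7.55
position: [0.5504, 0.0085, 0.201]
orientation: [-90.0, 0.0, 0.0]
force: [0.1, -0.5, 0.8]
opening: 0.0001
```

```bash
python3 -c "from h import *;look(4)"
```

```text
7.55 [0.55042213 0.00845981 0.20103726] [ 0.13821017 -0.48835263  0.76687904]
0.12 [305.5 227.3]
0.124 [305.5 226. ]
0.133 [305.5 223.1]
0.142 [305.4 220.1]
0.151 [305.4 217.1]
0.16 [305.4 214. ]
0.169 [305.3 211. ]
0.173 [305.3 209.6]
```

View pics/s4z.png

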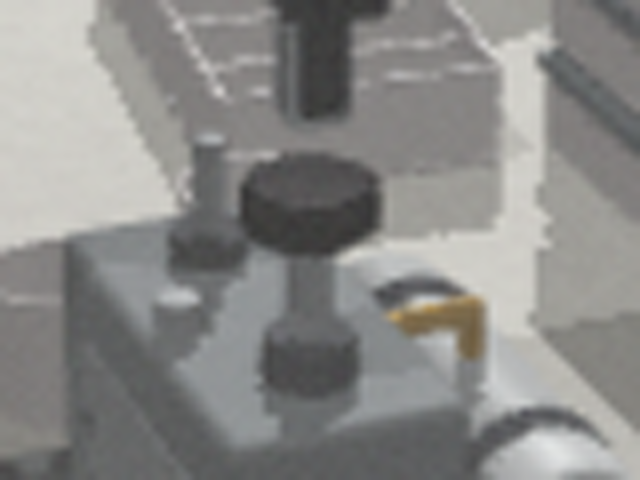

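The tip is now at v≈217.5, a rise of nearly 6 px, which is more than one 9 mm step (3 px). The earlier picture may have caught the pin mid-rise, so I'll wait and look again before any further stroke.

Emit:
send_rows --targets '[[[0, 0, 0], [0, 0, 0], 255], [[0, 0, 0], [0, 0, 0], 255], [[0, 0, 0], [0, 0, 0], 255], [[0, 0, 0], [0, 0, 0], 255]]'

```text
clock: 8.1
position: [0.5506, 0.0084, 0.2013]
orientation: [-90.0, -0.0, 0.0]
force: [0.5, -0.1, -0.5]
opening: -0.0001
```

```bash
cat >> h.py <<'E'
def pinprof(i):
    g=cv2.imread(f'pics/s{i}.png').astype(int).sum(2)//3
    print(i); 
    for u in (304,305,306,307,308): print(u,g[204:236,u].tolist())
E
python3 -c "
from h import *;look(5)
pinprof(3);pinprof(4);pinprof(5)"; cp pics/side0.png pics/s0.png; python3 -c "
from h import *;pinprof(0)"
```

```text
8.1 [0.55060964 0.00838074 0.20129005] [ 0.49694017 -0.11930398 -0.48356053]
0.12 [305.5 227.3]
0.124 [305.5 226. ]
0.133 [305.5 223.1]
0.142 [305.4 220.1]
0.151 [305.4 217.1]
0.16 [305.4 214. ]
0.169 [305.3 211. ]
0.173 [305.3 209.6]
3
304 [135, 153, 188, 145, 149, 125, 127, 126, 126, 124, 126, 127, 124, 124, 127, 148, 178, 143, 132, 134, 101, 120, 100, 94, 96, 79, 76, 78, 78, 82, 107, 110]
305 [134, 133, 138, 172, 189, 134, 136, 123, 123, 127, 126, 124, 128, 126, 127, 148, 177, 134, 145, 161, 101, 98, 97, 99, 100, 83, 76, 77, 74, 81, 107, 112]
306 [134, 132, 132, 139, 177, 172, 163, 158, 126, 128, 126, 125, 127, 127, 129, 153, 144, 136, 149, 175, 103, 101, 103, 98, 101, 87, 76, 77, 77, 79, 110, 109]
307 [133, 133, 134, 137, 171, 131, 158, 204, 138, 127, 124, 128, 129, 130, 136, 169, 129, 137, 145, 168, 106, 107, 106, 101, 101, 90, 79, 76, 77, 80, 112, 111]
308 [132, 133, 134, 141, 153, 134, 132, 137, 156, 131, 131, 129, 133, 130, 134, 163, 134, 137, 138, 131, 125, 125, 122, 104, 103, 102, 91, 80, 77, 87, 111, 124]
4
304 [136, 153, 188, 147, 148, 124, 129, 126, 126, 126, 125, 128, 1
[... 1610 characters left out ...]
128, 134, 160, 128, 105, 101, 90, 83, 76, 77, 81, 108, 108]
305 [131, 132, 137, 170, 186, 134, 131, 122, 122, 125, 123, 123, 122, 126, 124, 143, 172, 131, 133, 132, 136, 165, 160, 104, 101, 91, 84, 76, 75, 74, 109, 109]
306 [132, 130, 132, 138, 174, 167, 157, 155, 126, 123, 124, 124, 121, 125, 128, 150, 140, 133, 134, 135, 137, 177, 175, 105, 104, 95, 83, 77, 75, 80, 109, 113]
307 [131, 130, 129, 136, 166, 127, 157, 200, 137, 126, 127, 127, 128, 129, 131, 168, 125, 134, 135, 135, 136, 163, 151, 102, 100, 95, 87, 78, 75, 78, 107, 114]
308 [131, 130, 131, 138, 152, 131, 131, 133, 152, 129, 130, 129, 129, 130, 130, 160, 129, 133, 134, 134, 136, 137, 134, 102, 107, 110, 95, 74, 74, 85, 108, 121]
```

View pics/s5z.png

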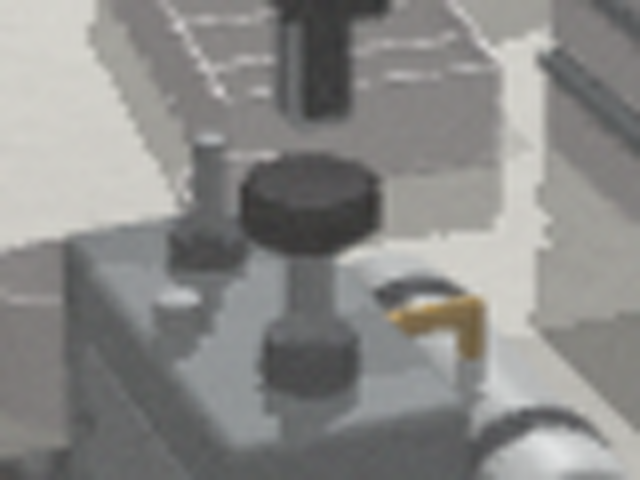

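Pin is steady at v≈216.8 (about 28–31 mm out). I'll check after every stroke, with a longer settle each time. Next stroke.

Emit:
send_rows --targets '[[[0, 0, 0], [0, 0.012, 0], 255], [[0, 0, 0], [0, 0.01, 0], 255], [[0, 0, 0], [0, 0.009, 0], 255], [[0, 0, 0], [0, 0.008, 0], 255], [[0, 0, 0], [0, 0, 0], 255], [[0, 0, 0], [0, 0, 0], 255]]'

```text
clock: 8.9
position: [0.5505, 0.0084, 0.1621]
orientation: [-90.0, 0.0, 0.0]
force: [-3.0, 1.7, 10.5]
opening: -0.0003
```

Emit:
send_rows --targets '[[[0, 0, 0], [0, -0.008, 0], 255], [[0, 0, 0], [0, -0.01, 0], 255], [[0, 0, 0], [0, -0.012, 0], 255], [[0, 0, 0], [0, -0.009, 0], 255], [[0, 0, 0], [0, 0, 0], 255], [[0, 0, 0], [0, 0, 0], 255], [[0, 0, 0], [0, 0, 0], 255], [[0, 0, 0], [0, 0, 0], 255]]'

```text
clock: 9.9
position: [0.5505, 0.0084, 0.2011]
orientation: [-90.0, 0.0, 0.0]
force: [-0.0, 0.7, -0.4]
opening: -0.0002
```

```bash
python3 -c "from h import *;look(6);pinprof(6)"
```

```text
9.9 [0.55047286 0.00837575 0.20105163] [-0.03531736  0.74049303 -0.37415079]
0.12 [305.5 227.3]
0.124 [305.5 226. ]
0.133 [305.5 223.1]
0.142 [305.4 220.1]
0.151 [305.4 217.1]
0.16 [305.4 214. ]
0.169 [305.3 211. ]
0.173 [305.3 209.6]
6
304 [135, 153, 189, 147, 149, 125, 139, 122, 96, 99, 94, 97, 99, 96, 98, 99, 112, 114, 103, 103, 104, 116, 101, 65, 66, 80, 76, 76, 75, 82, 111, 109]
305 [132, 134, 139, 173, 190, 138, 153, 149, 99, 101, 99, 98, 97, 98, 98, 99, 98, 98, 98, 101, 99, 93, 95, 76, 59, 73, 73, 75, 74, 77, 110, 110]
306 [136, 133, 133, 140, 177, 173, 168, 167, 100, 101, 103, 101, 102, 99, 102, 96, 101, 98, 100, 101, 102, 101, 97, 73, 62, 74, 76, 75, 76, 80, 111, 111]
307 [135, 132, 134, 137, 169, 131, 148, 131, 112, 108, 106, 105, 105, 107, 107, 113, 107, 107, 108, 106, 104, 107, 106, 76, 69, 84, 80, 80, 82, 79, 109, 112]
308 [133, 134, 134, 140, 154, 133, 134, 125, 140, 121, 122, 120, 122, 119, 122, 146, 121, 124, 127, 124, 122, 123, 121, 75, 85, 103, 92, 75, 78, 87, 114, 124]
```

View pics/s6z.png

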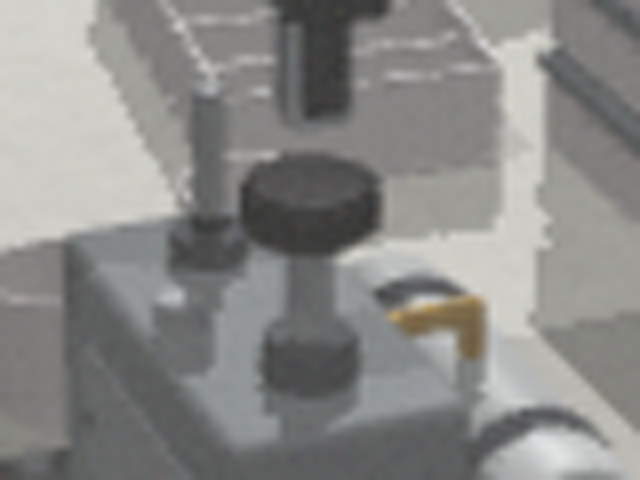

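The pin tip is at (306,210.5), 15 px (about 45 mm) above its start. A dark band now shows at its foot at v≈227–228 (grey level 60–75, where it was about 98). That matches fully out, so no more strokes. I'll back away and verify with both cameras.

Emit:
send_rows --targets '[[[0, 0, 0], [0, -0.03, 0], 255], [[0, 0, 0], [0, -0.04, 0], 255], [[0, 0, 0], [0, -0.04, 0], 255], [[0, 0, 0], [0, -0.03, 0], 255], [[0, 0, 0], [-0.01, 0, -0.03], 255], [[0, 0, 0], [-0.01, 0, -0.04], 255], [[0, 0, 0], [-0.01, 0, -0.05], 255], [[0, 0, 0], [-0.01, 0, -0.05], 255], [[0, 0, 0], [-0.01, 0, -0.04], 255], [[0, 0, 0], [0, 0, -0.02], 255]]'

```text
clock: 11.2
position: [0.4996, -0.224, 0.3415]
orientation: [-90.0, -0.0, -0.1]
force: [0.9, 0.5, 0.2]
opening: -0.0
```

```bash
python3 - <<'E'
from h import *
look(7)
c=cap('top','t7.png'); f=c['frame'][190:330,210:410,::-1]
cv2.imwrite('pics/t7z.png',cv2.resize(f,None,fx=4,fy=4,interpolation=cv2.INTER_CUBIC))
X=xyz(c); d=dict(np.load('pics/s7.npz')); Y=xyz(d)
for v in range(208,215): print(v,Y[v,304:309,2].round(3),Y[v,306].round(3))
g=X[...,2]
M=(g>.14)&(abs(X[...,0]-.55)<.03)&(abs(X[...,1]-.098)<.025); print('pin top',M.sum(),X[M].round(3)[:8])
M=(g>.14)&(abs(X[...,0]-.55)<.03)&(abs(X[...,1]-.008)<.03); print('head',M.sum(),np.median(X[M],0))
E
```

```text
11.2 [ 0.49959154 -0.22401825  0.34150479] [0.89605349 0.47553991 0.21982454]
0.12 [305.5 227.3]
0.124 [305.5 226. ]
0.133 [305.5 223.1]
0.142 [305.4 220.1]
0.151 [305.4 217.1]
0.16 [305.4 214. ]
0.169 [305.3 211. ]
0.173 [305.3 209.6]
208 [0.04  0.04  0.035 0.033 0.038] [0.653 0.384 0.035]
209 [0.035 0.038 0.043 0.032 0.035] [0.644 0.36  0.043]
210 [0.028 0.171 0.171 0.171 0.024] [0.55  0.1   0.171]
211 [0.172 0.173 0.171 0.171 0.022] [0.548 0.093 0.171]
212 [0.169 0.167 0.169 0.168 0.04 ] [0.547 0.091 0.169]
213 [0.163 0.165 0.165 0.167 0.041] [0.548 0.094 0.165]
214 [0.161 0.162 0.163 0.161 0.035] [0.548 0.092 0.163]
pin top 39 [[0.554 0.101 0.172]
 [0.554 0.099 0.173]
 [0.554 0.097 0.172]
 [0.554 0.095 0.173]
 [0.552 0.101 0.175]
 [0.552 0.099 0.173]
 [0.552 0.097 0.17 ]
 [0.552 0.095 0.174]]
head 391 [0.54982448 0.008332   0.17969837]
```

View pics/s7z.png

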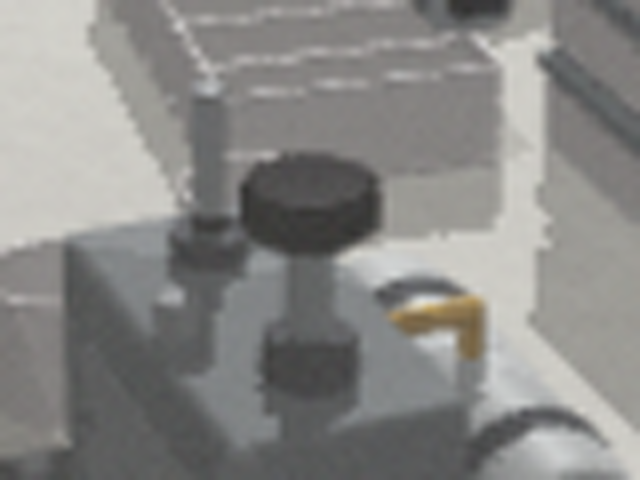

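View pics/t7z.png

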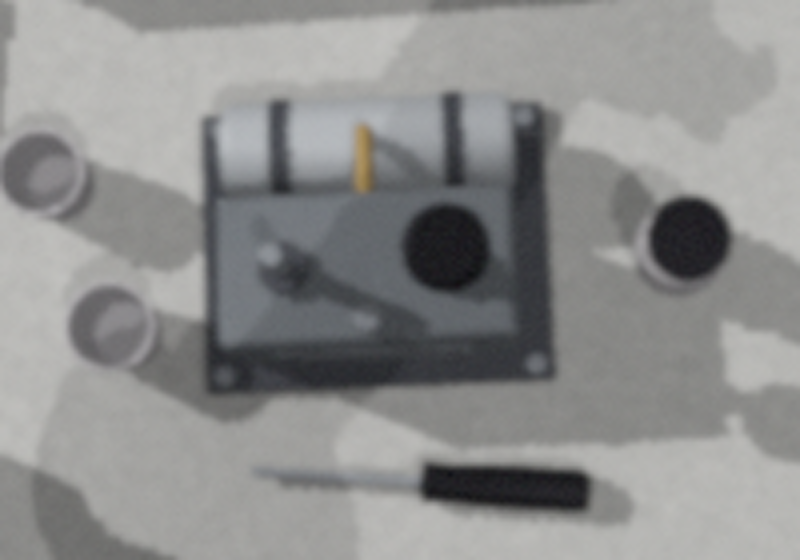

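The pin tip reads 0.171–0.173 m in both cameras and the dark ring shows at its foot at full-frame (306,228). The head is up at 0.180 m, and the cups, jar and driver are where they were. Handing in.

```bash
python3 -c "
from h import *
print(ctrl.sign_off())"
```

```text
the job is handed in; nothing more can be done
None
```

The pump is charged and I've handed the job in. I gave it three full strokes with the closed fingertips, each bottoming at z ≈ 0.162 m and each released until the plunger was all the way up. I stopped as soon as the pin's dark ring showed, then backed the arm clear, at 11.2 s on the clock.

**Last checks:**
- **Pin:** the tip is 171–173 mm above the table in both cameras (173 mm is fully out), and the ring is visible at its foot.
- **Plunger:** the head is back up at 179.7 mm.
- **Bystanders:** both cups, the jar and the screwdriver look unmoved in the top view. I did not re-check the bottle and brush, but the arm never went near the brush and crossed well above the bottle.
- **Forces:** the highest force I read was about 27 N vertically, and about 0 N after backing away.

**What disagreed:**
- **Step size:** the second and third strokes each raised the pin about 18 mm, not the expected 9 mm. The levels seen were about 13, 31 and 49 mm, and I don't know why the steps doubled.
- **Side camera:** pin heights worked out from side-camera pixels read about 2–3 mm low. The depth readings and the ring settled that the pin was fully out.

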